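# Set a sample jar under top load for its standing leak check

## Task

Set the jar that waits on the front of the test stand's base plate up for its standing leak check: slide it back under the screw until it sits fully home in the V stop, then wind the knurled knob down, a part turn at a time, until the spring plunger presses on the lid and the bottom edge of its housing lies between the two grooves on the plunger stem (pressed in 7 to 11 mm). Do not wind it clearly past the second groove or tip the jar, leave the other things where they are, and let go.

Things in the scene. Friction and masses are not known exactly. Their poses are not given: they have to be found in the camera images.
- stand: Fixed hand-screw top-load stand. Origin on the table under the vertical screw axis; x to its back, y to its left; jars enter from its front (-x). Base plate 12 mm thick, x -177 to +85 mm, 170 mm wide. Two columns 16 mm thick at x 0, y +-66 mm (foot collars 28 mm). Crosshead 40 mm in x, 166 mm in y, 190 to 212 mm above the table, cap nuts on its ends to 227 mm.
- seat (a point): Point on the base plate's top on the screw axis: the centre of the jar's underside when it is home. Axes as the stand. Behind it a fixed V stop, 32 mm above the plate, two upright faces at 45 degrees, mouth 90 mm wide to the front, centres the jar. An upright gripper pushing the jar home would strike the foot above; tilt it 25 to 35 degrees back, tips leading.
- sample: The jar to be set up: closed glass jar of 69 mm diameter, 112 mm tall, 0.3 to 0.6 kg, standing free on the base plate in front of the screw (the only jar on the plate). Origin at the centre of its underside, z axis up. It slides on the plate when pushed low on its side, about 20 to 40 mm above the plate (2 to 5 N).
- knob_grip (a point): Centre of the knurled round hand knob on top of the screw, on the screw axis; knob 44 mm in diameter, 26 mm tall, from 14 mm below to 12 mm above this point (261 mm above the table at knob joint 0). It sinks with the screw by 10 mm a turn; at least 9 mm stay free between knob and crosshead.
- knob (a joint): Turn of knob and screw in rad: grows clockwise seen from above, which lowers the plunger 10 mm a turn (1.59 mm per rad); starts between 0.5 and 2.5, stops at 16.3. About 0.1 N m of friction: it stays where it is left. At 0 the foot stands 7 mm above the lid of a jar that is home.
- foot (a point): Centre of the underside of the plunger's round rubber foot, 42 mm in diameter, on the screw axis; it presses on the lid.
- plunger: Spring plunger: 14 mm steel stem with the foot at its lower end, guided in the housing, pushed out by a 1.5 N/mm spring; does not turn. Origin at the centre of the underside of the foot. Two dark grooves run round the stem, 7 mm and 11 mm below the housing's edge when unloaded.
- housing_lip (a point): Centre of the bottom edge of the dark spring housing (30 mm in diameter) that rides on the screw's lower end; it sits 32 mm above the foot's underside while the plunger is fully out, and 25 to 21 mm above it when the edge lies between the two grooves.
- wait_a: Another closed jar, 69 mm diameter, 112 mm tall, on the table to the left of the stand; leave it. Origin at the centre of its underside.
- wait_b: A second closed jar of the same size left of the stand, farther back; leave it. Origin at the centre of its underside.
- lid_a: Loose jar lid, 65 mm wide, 16 mm tall, on the table to the right of the stand; leave it. Origin at its underside.
- lid_b: Second loose lid, the same size, lying near the first with its open side up; leave it. Origin at its underside.
- tape_roll: Roll of brown parcel tape, 66 mm wide, 48 mm tall, near the table's front edge at left; leave it.
- marker_black: Marker pen 130 mm long, 17 mm thick, near the table's front edge; leave it.
- stapler: Stapler 137 mm long, 44 mm tall, near the table's front edge at left; leave it.
There are look-alikes about, which are no part of the job. What is shaped like the sample but orange is not meant.

How it is judged (in metres and radians):
On the way, in this order (a step that is already met when the one before it is completed fails the run):
1. the jar stands home in the V stop, the plunger not yet loaded (horizontal distance between sample and seat below 0.006 m and angle between sample's own z axis and vertical below 0.06 rad and distance between foot and housing_lip above 0.031 m), for 0.2 s.
2. the foot bears on the lid of the jar (horizontal distance between sample and seat below 0.007 m and contact force between plunger and sample above 2 N), for 0.1 s.
At the end, for the whole second after the job is handed in: The jar stands upright (within 0.06 rad) with its centre within 7 mm of the screw axis, the plunger presses on its lid with more than 8 N and is pushed 6.5 to 11.5 mm into its housing (housing edge between the grooves, 0.5 mm of grace), and knob and jar are at rest (horizontal distance between sample and seat below 0.007 m and angle between sample's own z axis and vertical below 0.06 rad and distance between foot and housing_lip between 0.0205 and 0.0255 m and contact force between plunger and sample above 8 N and linear speed of sample below 0.01 m/s and velocity of joint knob between -0.05 and 0.05 rad/s); the robot touches nothing.
It fails at once if the plunger is pressed in more than 13 mm (overload) (distance between foot and housing_lip below 0.019 m).
It fails at once if the sample jar is tipped (angle between sample's own z axis and vertical above 0.3 rad).
It fails at once if a bystander is pushed more than 30 mm (distance of any of wait_a, wait_b, lid_a, lid_b, tape_roll, marker_black, stapler from where it was at the start of the episode above 0.03 m).
It also fails if it takes over 72 s, if anything falls off the work surface, if the arm or the gripper's body presses on something with over 40 N, if the wrist force passes 120 N, or if a joint passes its speed limit or range.

## Robot

A 6-joint arm with a two-finger parallel gripper is mounted at the origin on a cart in front of the work surface, level with it; the furniture and walls round the work are solid. World frame = base frame: x ahead of the robot, y to its left, z up, the work surface at z = 0. Lengths are in mm, angles in rad, forces in N, time in s.
With the tool pointing down it reaches from about 325 to 1000 mm from the base axis. Payload 5.1 kg.
Tool frame: the origin (TCP) lies where the fingers leave the gripper's body, on its centre line; the fingertips stand 73 mm ahead of it and the grasp point (between the pads) lies 54 mm ahead of it; z points along the fingers, y is the line along which they close (so a half turn about z gives the same grasp; the last joint's range is limited). The gripper opens to 85 mm and grips with 20 to 120 N. Pads are 22 mm wide; open, the fingers measure 114 mm over their backs; the gripper's body (76 mm by 85 mm) begins 54 mm behind the grasp point. The pads swing forward as they close: fully open they stand 13 mm farther back than shut.
Start: joints at [1.043, 0.124, 1.65, -0, 1.367, -0.083], TCP at [279.699, 586.732, 303.922] pointing down, gripper open.
Joint ranges: [-2.61, 2.61], [-1.02, 2.33], [0.03, 2.71], [-1.35, 4.49], [0.32, 2.68], [-2.91, 2.91]. Speed limits (rad/s): [2.57, 2.57, 3.14, 3.14, 3.14, 3.14].

## Interface

Orientations are given as [roll, pitch, yaw] about the fixed x, y, z axes, in that order (R = Rz(yaw) Ry(pitch) Rx(roll)).
In Python, from bench import ctrl, cams, finder gives the robot as it stands. The module is installed in compiled form; this text tells all that it offers.
- The arm moves only by the tool drive_tool, never from a script. Its argument "commands" is one flat list of numbers, 7 for each row, row after row: the shift along the tool's x, y, z normalised to -1 to 1, where 1 is 7.5 cm, then the turn, a rotation vector about the tool's x, y, z normalised to -1 to 1, where 1 is pi/2 rad, then the opening, from 0 (shut) to 1 (fully open). In form: [tx, ty, tz, ax, ay, az, grip, tx, ty, tz, ax, ay, az, grip, ...]. A call has exactly 5 rows; each row shifts and turns the commanded pose from where the row before left it, along the tool's axes as they then stand; what a row does not reach is not made up. A row lasts 1/10 s, in which the tool goes at most 50 mm and 8.59 degrees, less where a joint would pass 70% of its speed; a pose out of reach is approached as far as the arm can. A call with a number of a shift or a turn outside -1 to 1 is refused whole. A call with a gripper value outside its range is refused whole. The fingers move at their own pace and stop on an object; "grip_force" is the grip in N (left out, the last holds). Time passes only in rows, so rows that do not move let the fingers close, or fill a call up. It gives the time, the measured TCP pose, the force, the opening and the grip force at its end, in the units of the state.
- ctrl.read_state(): the state, without advancing time (a new reading comes with each control period).
- cams.get_image(name): name is "scene" or "top" or "wrist"; returns the picture (480x640x3 uint8, red, green, blue); there is no depth.
- cams.calibration(name): a dict with "fx", "fy", "cx", "cy" (pixels), "view" (4x4, takes a point from world to camera coordinates). Camera axes: x right, y down, z forward; pixel columns grow to the right and rows downward; lengths in mm; the calibration is good to about 2 mm. A picture is of the moment at which its call begins: read the wrist's pose just before it. calibration takes no time and is no camera call; for the wrist camera it gives the pose at the moment of the call.
- ctrl.close_job(): hands the job in; it is judged then, once.
Trained networks look in the newest picture that a camera, given by its name, has taken for a name from the list of things; names that differ only in an ending like _2 or _b are one class to them, and where a whole thing is asked for, a point or a joint stands for the part that bears it (a point fixed in the world has none). Each returns a list of dicts, best first, with "confidence" (0 to 1); they miss things now and then, are a little off and sometimes report something else, mostly with a low value. They report only what shows in the picture. A call takes as long as a camera call. They do not tell look-alikes from the thing itself.
- finder.boxes_of(label, camera): "bbox" ([left, top, width, height] in pixels, round what is visible of it).
- finder.silhouettes(label, camera): "mask" (480x640 bool, what is visible of it) and "bbox" ([left, top, width, height] in pixels, round what is visible of it).
The state is a dict: "time": time; "qpos": joint angles; "qd": joint speeds; "joint_efforts": joint torques, N m; "eef_pos": TCP position; "ee_rot": TCP orientation; "force": force on the tool from outside, world axes, zero at the start; "torque": the same for the moment, N m; "finger_gap": opening from 0.0 (shut) to 1.0 (fully open); "grasp_force": force on a finger pad.
Only numpy, scipy, OpenCV 4.12 (cv2) and the standard library are available. Lean on these libraries where they do the work, as an engineer would, in place of code of your own. Each camera call takes 0.05 s, during which the arm holds its last target. There are 200 camera calls.

## Working session

There is one attempt and no reset: what is moved stays moved. The work goes in short steps, Python scripts to look and compute and a tool call to move; the robot and the scene stay as the last step left them, time stands still between calls to the robot, and variables do not carry over. Pictures are saved under pics/ and viewed, at most 11 in all, crops included, and the job is handed in when it is done.

Besides the shell and the picture viewer there is one more tool, called after "Emit:" as name(argument=value, ...), one argument or row to a line, values as JSON. drive_tool: Moves the arm, as the interface text tells. Its arguments: {"type":"object","properties":{"commands":{"type":"array"},"grip_force":{"type":"number"}},"required":["commands"]}

```bash
mkdir -p pics
cat > h.py <<'E'
import numpy as np,cv2
from bench import ctrl,cams,finder
def save(n,f,crop=None,s=1):
    im=cams.get_image(n)
    if crop: im=im[crop[1]:crop[3],crop[0]:crop[2]]
    if s!=1: im=cv2.resize(im,None,fx=s,fy=s,interpolation=cv2.INTER_CUBIC)
    cv2.imwrite('pics/'+f,im[:,:,::-1])
def ray(n,u,v,z):
    c=cams.calibration(n);V=np.array(c['view']);R=V[:3,:3];t=V[:3,3]
    o=-R.T@t;d=R.T@np.array([(u-c['cx'])/c['fx'],(v-c['cy'])/c['fy'],1])
    return o+d*(z-o[2])/d[2]
def proj(n,p):
    c=cams.calibration(n);V=np.array(c['view']);q=V[:3,:3]@np.array(p)+V[:3,3]
    return np.array([c['fx']*q[0]/q[2]+c['cx'],c['fy']*q[1]/q[2]+c['cy']])
E
python3 - <<'E'
from h import *
a=cams.get_image('scene');b=cams.get_image('top')
im=np.vstack([a,b]);cv2.imwrite('pics/s.png',a[:,:,::-1]);cv2.imwrite('pics/t.png',b[:,:,::-1])
for n in('scene','top'):
    c=cams.calibration(n);V=np.array(c['view']);print(n,c['fx'],c['cx'],c['cy'],(-V[:3,:3].T@V[:3,3]).round(),V[:3,:3].round(2).tolist())
    for l in('sample','stand','knob','plunger','foot','housing_lip'):
        try:print(l,[(np.round(d['bbox']),round(d['confidence'],2)) for d in finder.boxes_of(l,n)])
        except Exception as e:print(l,e)
print(ctrl.read_state())
E
```

```text
scene 539.6121792240413 321.36808799631024 236.40670484294685 [-466. -466.  728.] [[0.43, -0.9, -0.01], [-0.41, -0.18, -0.9], [0.81, 0.39, -0.44]]
sample [(array([349., 251.,  36.,  49.]), 0.92), (array([403., 293.,  36.,  63.]), 0.92), (array([358., 184.,  20.,  22.]), 0.16)]
stand [(array([310., 182.,  94., 146.]), 0.93)]
knob [(array([359., 183.,  18.,  25.]), 0.69)]
plunger [(array([360., 236.,  16.,   9.]), 0.43)]
foot [(array([353., 229.,  24.,  16.]), 0.57), (array([310., 179.,  95., 150.]), 0.39), (array([202., 297.,  26.,  11.]), 0.33)]
housing_lip [(array([359., 182.,  18.,  61.]), 0.97), (array([261., 326.,  55.,  19.]), 0.17)]
top 438.06234063325235 325.720696713512 239.94466083846063 [ 380.   14. 1170.] [[-0.02, -1.0, -0.01], [-0.99, 0.02, -0.17], [0.17, 0.0, -0.99]]
sample [(array([350., 219.,  28.,  30.]), 0.86), (array([414., 265.,  39.,  28.]), 0.66)]
stand [(array([316., 175.,  78., 110.]), 0.82)]
knob [(array([346., 172.,  23.,  22.]), 0.84), (array([401., 227.,  27.,  32.]), 0.19)]
plunger [(array([344., 198.,  17.,  10.]), 0.58)]
foot []
housing_lip [(array([346., 175.,  23.,  31.]), 0.73)]
{'time': 0.7, 'qpos': array([ 1.04341650e+00,  1.23772937e-01,  1.65027670e+00, -7.09733757e-06,
        1.36753492e+00, -8.25812932e-02]), 'qd': array([-0.00093342, -0.00192288, -0.00100112,  0.00096784, -0.00078171,
       -0.00068963]), 'joint_efforts': array([-2.75184505e-05, -4.23434579e+01, -3.65663052e+01, -8.38644883e-05,
        3.97462290e-04, -4.48066714e-06]), 'eef_pos': array([279.68988016, 586.73497574, 303.95353427]), 'ee_rot': array([3.14158515e+00, 7.59584144e-06, 2.69679556e+00]), 'force': array([ 0.29247951, -0.13528665,  0.57858341]), 'torque': array([ 0.01865906,  0.00909297, -0.00710817]), 'grasp_force': 0.0, 'finger_gap': 0.9981503033050286}
```

View pics/s.png

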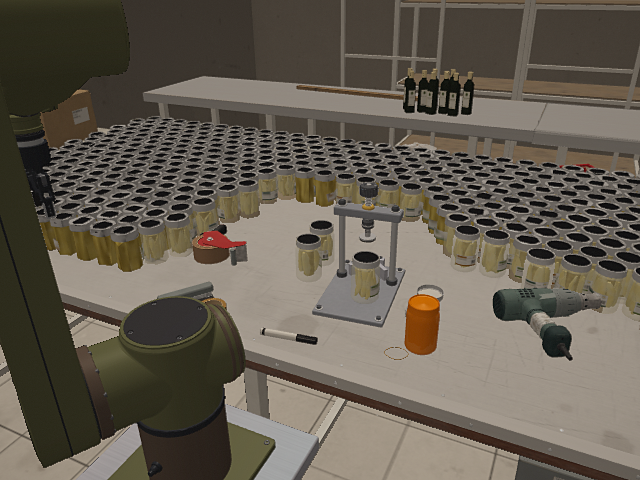

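View pics/t.png

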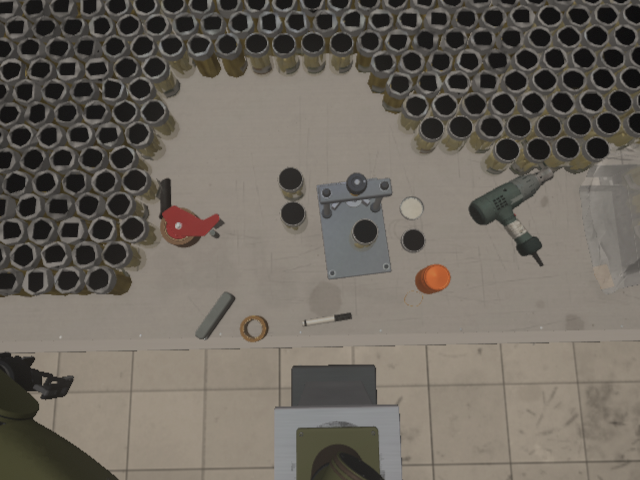

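The views show the stand at about (355,225) in the top image, with the knob at (357,183) and the sample's lid at (364,232) on the plate. The orange look-alike is at (433,278), and the waiting jars are at (291,180) and (293,214). Next I'll fit the stand pose by silhouette.

```bash
cat > fit.py <<'E'
from h import *
from scipy.optimize import minimize
def box(x0,x1,y0,y1,z0,z1): return [(x,y,z) for x in(x0,x1) for y in(y0,y1) for z in(z0,z1)]
def cyl(r,z0,z1,x=0,y=0): return [(x+r*np.cos(a),y+r*np.sin(a),z) for a in np.linspace(0,6.28,16) for z in(z0,z1)]
def parts(): return [box(-177,85,-85,85,0,12),box(-8,8,58,74,12,190),box(-8,8,-74,-58,12,190),box(-20,20,-83,83,190,212),cyl(22,245,271),cyl(5,212,250),cyl(21,122,126),cyl(15,152,190)]
def T(p,s):
    c,si=np.cos(s[2]),np.sin(s[2]);p=np.array(p,float);return np.c_[p[:,0]*c-p[:,1]*si+s[0],p[:,0]*si+p[:,1]*c+s[1],p[:,2]]
def render(n,s,j):
    m=np.zeros((480*4,640*4),np.uint8)
    for p in [T(q,s) for q in parts()]+[np.array(cyl(34,12,124,j[0],j[1]))]:
        h=cv2.convexHull(np.array([proj(n,k) for k in p],np.float32)*4+1.5);cv2.fillConvexPoly(m,h.astype(np.int32),1)
    return cv2.resize(m.astype(np.float32),(640,480),interpolation=cv2.INTER_AREA)
E
python3 - <<'E'
from fit import *
M={}
J=[]
for n in('scene','top'):
    cams.get_image(n)
    st=finder.silhouettes('stand',n)[0]['mask'];sm=finder.silhouettes('sample',n);kn=finder.silhouettes('knob',n)[0]
    best=max(sm,key=lambda d:(d['mask']&cv2.dilate(st.astype(np.uint8),np.ones((5,5))).astype(bool)).sum() + 1000*((349<=d['bbox'][0]+d['bbox'][2]/2<=375)and d['bbox'][1]>210))
    print(n,best['bbox'],kn['bbox']);M[n]=(st|best['mask']|kn['mask']).astype(np.float32)
j0=ray('top',364,232,124)[:2];k0=ray('top',357,183,265)[:2]
f0,f1=ray('top',331,278,12),ray('top',391,270,12)
d=f0-f1;yaw=np.arctan2(-d[0],d[1]);print(j0,k0,yaw)
def cost(v):
    return sum(np.abs(render(n,v[:3]*[1,1,.01],v[3:])-M[n]).sum() for n in M)
v0=np.r_[k0,yaw*100,j0]
r=minimize(cost,v0,method='Nelder-Mead',options=dict(initial_simplex=np.vstack([v0]+[v0+8*np.eye(5)[i] for i in range(5)]),xatol=.2,fatol=1,maxfev=400))
print(r.x.round(1),cost(v0),r.fun,[m.sum() for m in M.values()])
np.save('fit.npy',r.x)
o=[]
for n,c in(('scene',(290,160,430,340)),('top',(290,150,430,300))):
    a=cams.get_image(n).copy();cs,_=cv2.findContours((render(n,r.x[:3]*[1,1,.01],r.x[3:])>.5).astype(np.uint8),0,cv2.CHAIN_APPROX_NONE)
    a=cv2.resize(a[c[1]:c[3],c[0]:c[2]],None,fx=2.8,fy=2.8,interpolation=cv2.INTER_CUBIC)
    for k in cs: cv2.polylines(a,[((k-np.array(c[:2])+.5)*2.8).astype(np.int32)],True,(255,0,0),1)
    a=a[:420];o.append(np.vstack([a,np.zeros((504-len(a),a.shape[1],3),np.uint8)]))
cv2.imwrite('pics/f.png',np.hstack(o)[:,:,::-1])
E
```

```text
scene [349.1, 253.4, 33.2, 49.3] [357.9, 185.2, 20.1, 18.9]Traceback (most recent call last):
  File "<stdin>", line 6, in <module>
IndexError: list index out of range
```

```bash
cat > run.py <<'E'
from fit import *
M={}
def sil(l,n):
    for _ in range(4):
        r=finder.silhouettes(l,n)
        if r: return r
        cams.get_image(n)
    return []
for n in('scene','top'):
    cams.get_image(n)
    m=np.zeros((480,640),bool)
    for l in('stand','knob','sample'):
        for d in sil(l,n):
            b=d['bbox'];u=b[0]+b[2]/2
            if d['confidence']>.3 and 340<u<380 and (l!='sample' or b[1]>210): m|=d['mask'];print(n,l,np.round(b),round(d['confidence'],2))
    M[n]=m.astype(np.float32)
j0=ray('top',364,232,124)[:2];k0=ray('top',357,183,265)[:2]
f0,f1=ray('top',331,278,12),ray('top',391,270,12)
d=f0-f1;yaw=np.arctan2(-d[0],d[1]);print(j0,k0,yaw)
W={n:cv2.dilate(cv2.convexHull(np.argwhere(m>0)[:,::-1].astype(np.int32)) is not None and m,np.ones((3,3))) for n,m in M.items()}
def cost(v): return sum(np.abs(render(n,v[:3]*[1,1,.01],v[3:])-M[n]).sum() for n in M)
v0=np.r_[k0,yaw*100,j0]
r=minimize(cost,v0,method='Nelder-Mead',options=dict(initial_simplex=np.vstack([v0]+[v0+8*np.eye(5)[i] for i in range(5)]),xatol=.2,fatol=1,maxfev=400))
print(r.x.round(1),cost(v0),r.fun,[m.sum() for m in M.values()])
np.save('fit.npy',r.x)
o=[]
for n,c in(('scene',(290,160,430,340)),('top',(290,150,430,300))):
    a=cams.get_image(n).copy();cs,_=cv2.findContours((render(n,r.x[:3]*[1,1,.01],r.x[3:])>.5).astype(np.uint8),cv2.RETR_CCOMP,cv2.CHAIN_APPROX_NONE)
    a=cv2.resize(a[c[1]:c[3],c[0]:c[2]],None,fx=2.8,fy=2.8,interpolation=cv2.INTER_CUBIC)
    for k in cs: cv2.polylines(a,[((k-np.array(c[:2])+.5)*2.8).astype(np.int32)],True,(255,0,0),1)
    o.append(np.vstack([a,np.zeros((504-len(a),a.shape[1],3),np.uint8)]))
cv2.imwrite('pics/f.png',np.hstack(o)[:,:,::-1])
E
sed -i '/^W=/d' run.py; python3 run.py
```

```text
scene stand [309. 181.  96. 147.] 0.66
scene knob [361. 184.  14.  22.] 0.55
scene sample [350. 253.  32.  49.] 0.95
top stand [320. 171.  71. 108.] 0.73
top knob [349. 172.  19.  22.] 0.59
top sample [350. 217.  28.  33.] 0.85
[577.35741743 -76.12123255] [657.8674032  -52.59163784] 0.11264799630745345Traceback (most recent call last):
  File "run.py", line 22, in <module>
    r=minimize(cost,v0,method='Nelder-Mead',options=dict(initial_simplex=np.vstack([v0]+[v0+8*np.eye(5)[i] for i in range(5)]),xatol=.2,fatol=1,maxfev=400))
    res = _minimize_neldermead(fun, x0, args, callback, bounds=bounds,
                               **options)
    fxcc = func(xcc)
    fx = function(np.copy(x), *(wrapper_args + args))
  File "run.py", line 20, in cost
    def cost(v): return sum(np.abs(render(n,v[:3]*[1,1,.01],v[3:])-M[n]).sum() for n in M)
                        ~~~^^^^^^^^^^^^^^^^^^^^^^^^^^^^^^^^^^^^^^^^^^^^^^^^^^^^^^^^^^^^^^^
  File "run.py", line 20, in <genexpr>
    def cost(v): return sum(np.abs(render(n,v[:3]*[1,1,.01],v[3:])-M[n]).sum() for n in M)
                                   ~~~~~~^^^^^^^^^^^^^^^^^^^^^^^^^
  File "fit.py", line 11, in render
    h=cv2.convexHull(np.array([proj(n,k) for k in p],np.float32)*4+1.5);cv2.fillConvexPoly(m,h.astype(np.int32),1)
                               ~~~~^^^^^
  File "h.py", line 13, in proj
    c=cams.calibration(n);V=np.array(c['view']);q=V[:3,:3]@np.array(p)+V[:3,3]
ValueError: time passes only in moves, steps and waits
```

```bash
sed -i 's/cams.calibration(n)/cal(n)/' h.py
cat >> h.py <<'E'
_c={}
def cal(n):
    if n=='wrist': return cams.calibration(n)
    if n not in _c: _c[n]=cams.calibration(n)
    return _c[n]
E
python3 run.py; python3 -c "
from bench import ctrl;print(ctrl.read_state()['time'])"
```

```text
scene stand [313. 180.  91. 146.] 0.8
scene knob [357. 183.  20.  23.] 0.54
scene sample [352. 252.  31.  48.] 0.89
top stand [316. 173.  74. 108.] 0.63
top knob [349. 174.  19.  22.] 0.67
top sample [350. 220.  27.  32.] 0.61
[577.35741743 -76.12123255] [657.8674032  -52.59163784] 0.11264799630745345
[660.5 -50.4  11.2 576.8 -79.7] 1134.25 962.875 [np.float32(6461.0), np.float32(6248.0)]
2.0
```

View pics/f.png

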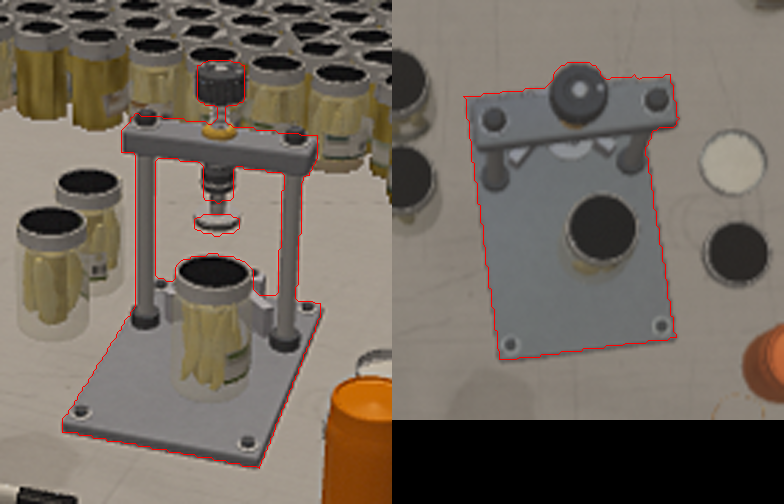

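The overlay matches the stand in both views. Stand origin is at (660, -50) with yaw 0.112, and the jar is at about (577, -78), which is (-86, -20) in the stand frame. I'll travel high to a point in front of the jar, then turn and tilt the tool.

Emit:
drive_tool(
  commands=[-0.404,-0.477,0,0,0,0,0.35,-0.404,-0.477,0,0,0,0,0.35,-0.404,-0.477,0,0,0,0,0.35,-0.404,-0.477,0,0,0,0,0.35,-0.404,-0.477,0,0,0,0,0.35],
  grip_force=60,
)

```text
time: 2.5
eef_pos: [339.6, 358.4, 304.0]
ee_rot: [3.141, 0.0, 2.697]
force: [0.6, -0.7, 0.7]
finger_gap: 0.35
grasp_force: 0.0
```

Emit:
drive_tool(
  commands=[-0.404,-0.477,0,0,0,0,0.35,-0.404,-0.477,0,0,0,0,0.35,-0.404,-0.477,0,0,0,0,0.35,-0.404,-0.477,0,0,0,0,0.35,-0.404,-0.477,0,0,0,0,0.35],
)

```text
time: 3.0
eef_pos: [399.3, 131.7, 304.3]
ee_rot: [3.141, 0.001, 2.697]
force: [1.2, 0.5, 0.2]
finger_gap: 0.349
grasp_force: 0.0
```

Emit:
drive_tool(
  commands=[-0.404,-0.477,0,0,0,0,0.35,-0.404,-0.477,0,0,0,0,0.35,-0.404,-0.477,0,0,0,0,0.35,-0.404,-0.477,0,0,0,0,0.35,-0.404,-0.477,0,0,0,0,0.35],
)

```text
time: 3.5
eef_pos: [459.1, -95.3, 304.4]
ee_rot: [3.141, 0.001, 2.696]
force: [0.6, 0.2, 0.1]
finger_gap: 0.349
grasp_force: 0.0
```

Emit:
drive_tool(
  commands=[0,0,0,0,0,-0.0887,0.35,0,0,0,0,0,-0.0887,0.35,0,0,0,0,0,-0.0887,0.35,0,0,0,0,0,-0.0887,0.35,0,0,0,0,0,0,0.35],
)

```text
time: 4.0
eef_pos: [459.1, -93.3, 304.0]
ee_rot: [-3.142, 0.0, -3.03]
force: [-0.3, 1.3, -0.3]
finger_gap: 0.348
grasp_force: 0.0
```

Emit:
drive_tool(
  commands=[0,0,0,0,-0.0833,0,0.35,0,0,0,0,-0.0833,0,0.35,0,0,0,0,-0.0833,0,0.35,0,0,0,0,-0.0833,0,0.35,0,0,0,0,0,0,0.35],
)

```text
time: 4.5
eef_pos: [457.4, -93.2, 302.4]
ee_rot: [3.139, 0.522, -3.034]
force: [-0.8, -0.5, -0.0]
finger_gap: 0.35
grasp_force: 0.0
```

Emit:
drive_tool(
  commands=[0.264,0,0.457,0,0,0,0.35,0.264,0,0.457,0,0,0,0.35,0.264,0,0.457,0,0,0,0.35,0.264,0,0.457,0,0,0,0.35,0.264,0,0.457,0,0,0,0.35],
)

```text
time: 5.0
eef_pos: [459.7, -93.1, 105.3]
ee_rot: [3.141, 0.522, -3.03]
force: [1.4, -0.7, 0.2]
finger_gap: 0.351
grasp_force: 0.0
```

Run:
```python
from h import *
s=ctrl.read_state();print(s['eef_pos'],s['ee_rot'])
save('wrist','w1.png')
print(proj('wrist',[577.4,-77,12]),proj('wrist',[577.4,-77,124]))
for d in finder.silhouettes('sample','wrist'):print(d['bbox'],d['confidence'])
```

```text
[459.6592178  -93.14002173 105.31563917] [ 3.14089256  0.52249049 -3.02991488]
[317.62070277 343.78073031] [319.42112808 568.23371103]
[269.8, 308.9, 96.5, 93.5] 0.66
[1.3, 124.1, 49.9, 143.5] 0.55
```

View pics/w1.png

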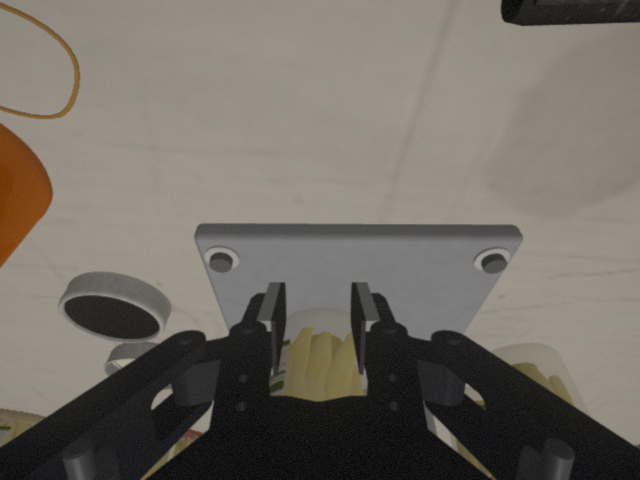

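The wrist view shows the jar centred between the fingers at about (320,350), and it is the sample standing on the plate. I'll start pushing.

Emit:
drive_tool(
  commands=[-0.0924,0,0.0533,0,0,0,0.35,-0.0924,0,0.0533,0,0,0,0.35,-0.0924,0,0.0533,0,0,0,0.35,-0.0924,0,0.0533,0,0,0,0.35,-0.0462,0,0.0267,0,0,0,0.35],
)

```text
time: 5.6
eef_pos: [496.5, -89.4, 107.7]
ee_rot: [-3.14, 0.526, -3.028]
force: [0.0, 0.1, 0.3]
finger_gap: 0.35
grasp_force: 0.0
```

Emit:
drive_tool(
  commands=[-0.0693,0,0.04,0,0,0,0.35,-0.0693,0,0.04,0,0,0,0.35,-0.0693,0.01,0.04,0,0,0,0.35,-0.0693,0.015,0.04,0,0,0,0.35,-0.0693,0.02,0.04,0,0,0,0.35],
)

```text
time: 6.1
eef_pos: [524.5, -82.5, 105.9]
ee_rot: [-3.141, 0.523, -3.029]
force: [-2.6, -1.5, 2.5]
finger_gap: 0.35
grasp_force: 1.6
```

Run:
```python
from h import *
s=ctrl.read_state();print(s['eef_pos'],s['force'])
a=cams.get_image('top')
print([(d['bbox'],d['confidence']) for d in finder.boxes_of('sample','top')])
b=cams.get_image('scene')
print([(d['bbox'],d['confidence']) for d in finder.boxes_of('sample','scene')])
A=cv2.resize(a[160:290,300:420],(400,433));B=cv2.resize(b[170:330,300:420],(400,533))[:433]
cv2.imwrite('pics/p1.png',np.hstack([A,cv2.resize(b[190:320,300:420],(400,433))])[:,:,::-1])
```

```text
[524.5144013  -82.46433726 105.86877131] [-2.63600009 -1.49079937  2.50328707]
[([414.5, 265.6, 38.0, 25.5], 0.76), ([349.9, 212.1, 26.1, 31.6], 0.7), ([400.7, 193.0, 24.9, 26.6], 0.47)]
[([353.3, 248.3, 31.2, 48.7], 0.81), ([402.6, 292.2, 38.2, 62.5], 0.79)]
```

View pics/p1.png

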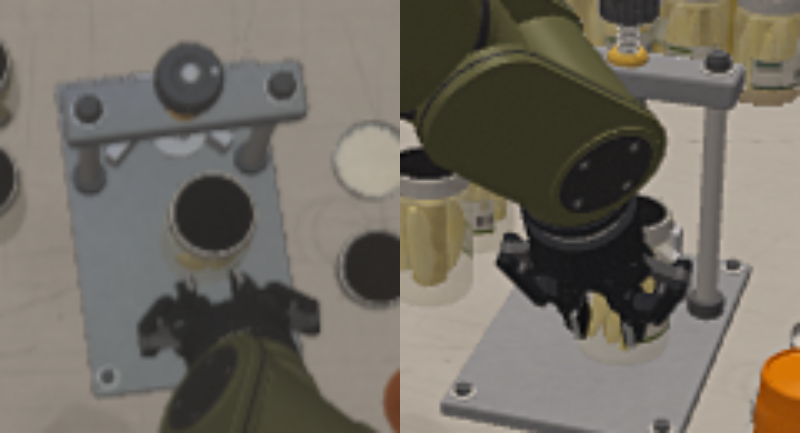

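The jar is sliding upright in the finger cradle, with its lid now at about (363,224) in the top view. Continuing.

Emit:
drive_tool(
  commands=[-0.0808,0.0247,0.0467,0,0,0,0.35,-0.0808,0.0247,0.0467,0,0,0,0.35,-0.0808,0.0247,0.0467,0,0,0,0.35,-0.0808,0.0247,0.0467,0,0,0,0.35,-0.0808,0.0247,0.0467,0,0,0,0.35],
)

```text
time: 6.8
eef_pos: [558.6, -69.1, 106.0]
ee_rot: [3.142, 0.523, -3.029]
force: [-3.8, -1.5, 1.3]
finger_gap: 0.351
grasp_force: 1.5
```

Emit:
drive_tool(
  commands=[-0.0577,0.0247,0.0333,0,0,0,0.35,-0.0577,0.0247,0.0333,0,0,0,0.35,-0.0462,0.0247,0.0267,0,0,0,0.35,-0.0346,0.01,0.02,0,0,0,0.35,-0.0231,0,0.0133,0,0,0,0.35],
)

```text
time: 7.3
eef_pos: [576.2, -60.7, 105.9]
ee_rot: [3.141, 0.523, -3.029]
force: [-2.1, -0.2, 1.6]
finger_gap: 0.35
grasp_force: 1.5
```

```bash
cat > st.py <<'E'
from h import *
s=ctrl.read_state();x=s['eef_pos']-[660.5,-50.4,0];c,si=np.cos(.112),np.sin(.112)
f=s['force'];print('t',s['time'],'stand x,y',x[0]*c+x[1]*si,-x[0]*si+x[1]*c,'z',x[2],'rot',s['ee_rot'],'F',f[0]*c+f[1]*si,-f[0]*si+f[1]*c,f[2],'q',s['qpos'].round(2),'gap',s['finger_gap'],'grip',s['grasp_force'])
E
python3 st.py
python3 - <<'E'
from h import *
a=cams.get_image('top')
print([(d['bbox'],round(d['confidence'],2)) for d in finder.boxes_of('sample','top')])
print('home lid px',proj('top',[660.5,-50.4,124]))
E
```

```text
t 7.3 stand x,y -84.89643135843757 -0.8410455568622641 z 105.88929693183555 rot [ 3.14138047  0.52308407 -3.02886286] F -2.136363745152296 0.0863267666235775 1.6415724601723207 q [-0.26  0.01  2.18  0.4   0.49 -2.26] gap 0.35000978948267025 grip 1.534165944904089
[([341.0, 198.0, 27.0, 29.5], 0.9), ([414.0, 263.1, 37.7, 28.9], 0.77), ([347.2, 176.1, 19.0, 30.7], 0.5)]
home lid px [352.39482082 199.02363361]
```

Emit:
drive_tool(
  commands=[-0.0231,0.003,0.0133,0,0,0,0.35,-0.0231,0.003,0.0133,0,0,0,0.35,-0.0173,0,0.01,0,0,0,0.35,-0.0173,0,0.01,0,0,0,0.35,-0.0115,0,0.0067,0,0,0,0.35],
)

```text
time: 7.9
eef_pos: [584.1, -59.6, 105.9]
ee_rot: [3.141, 0.523, -3.029]
force: [-2.1, 0.6, 0.8]
finger_gap: 0.349
grasp_force: 1.4
```

```bash
python3 st.py
```

```text
t 7.9 stand x,y -76.96159058985008 -0.5627206479432818 z 105.94544854910282 rot [ 3.14149421  0.52327821 -3.02907849] F -2.011201876386075 0.8066232006484926 0.8219741476441249 q [-0.26  0.03  2.17  0.4   0.48 -2.25] gap 0.34923149232499867 grip 1.4137016516178846
```

Emit:
drive_tool(
  commands=[-0.0115,0,0.0067,0,0,0,0.35,-0.0115,0,0.0067,0,0,0,0.35,-0.0115,0,0.0067,0,0,0,0.35,0,0,0,0,0,0,0.35,0,0,0,0,0,0,0.35],
)

```text
time: 8.4
eef_pos: [587.0, -59.3, 105.9]
ee_rot: [-3.142, 0.523, -3.029]
force: [-2.6, -0.2, 0.1]
finger_gap: 0.353
grasp_force: 1.1
```

```bash
python3 st.py
```

```text
t 8.4 stand x,y -74.03540070006358 -0.5805863195847785 z 105.94003991920268 rot [-3.141565    0.52342298 -3.02905787] F -2.6144146586757526 0.06588549188953474 0.08065055013662226 q [-0.25  0.04  2.16  0.4   0.48 -2.25] gap 0.35312708154473066 grip 1.0606057313270867
```

Emit:
drive_tool(
  commands=[-0.0115,0,0.0067,0,0,0,0.35,-0.0115,0,0.0067,0,0,0,0.35,-0.0115,0,0.0067,0,0,0,0.35,0,0,0,0,0,0,0.35,0,0,0,0,0,0,0.35],
)

```text
time: 8.9
eef_pos: [588.3, -58.8, 105.2]
ee_rot: [3.14, 0.519, -3.029]
force: [-16.6, -1.3, 9.8]
finger_gap: 0.348
grasp_force: 8.1
```

```bash
python3 st.py;  python3 - <<'E'
from h import *
a=cams.get_image('top')
cv2.imwrite('pics/p2.png',cv2.resize(a[160:290,300:420],(480,520),interpolation=cv2.INTER_CUBIC)[:,:,::-1])
E
```

```text
t 8.9 stand x,y -72.67717217485044 -0.23203867726005 z 105.21718001609288 rot [ 3.13995449  0.51922112 -3.02867161] F -16.64482355160866 0.5207141065250667 9.826701387453157 q [-0.25  0.04  2.16  0.39  0.49 -2.24] gap 0.34824728294271295 grip 8.105180234124418
```

View pics/p2.png

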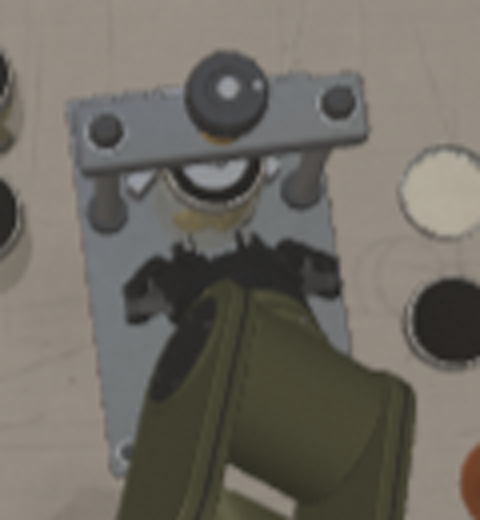

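The force jumped to 17 N, so the jar is against the V. The picture shows the lid under the crosshead, centred on the foot at about (213,180) in the crop. I'll back off, rise, and straighten the tool.

Emit:
drive_tool(
  commands=[0.1155,0,-0.0667,0,0,0,0.35,0.289,0,-0.167,0,0,0,0.35,0.462,0,-0.267,0,0,0,0.35,0.462,0,-0.267,0,0,0,0.35,0,0,0,0,0,0,0.35],
)

```text
time: 9.45
eef_pos: [470.9, -71.1, 103.5]
ee_rot: [3.14, 0.52, -3.031]
force: [-0.8, -0.6, -0.7]
finger_gap: 0.351
grasp_force: 0.0
```

Emit:
drive_tool(
  commands=[-0.333,0,-0.577,0,0,0,1,-0.333,0,-0.577,0,0,0,1,-0.333,0,-0.577,0,0,0,1,-0.333,0,-0.577,0,0,0,1,-0.333,0,-0.577,0,0,0,1],
)

```text
time: 9.95
eef_pos: [475.7, -71.7, 359.0]
ee_rot: [-3.14, 0.526, -3.029]
force: [0.6, -1.1, -0.8]
finger_gap: 1.002
grasp_force: 0.0
```

Emit:
drive_tool(
  commands=[0,0,0,0,0.0833,0,1,0,0,0,0,0.0833,0,1,0,0,0,0,0.0833,0,1,0,0,0,0,0.0833,0,1,0,0,0,0,0,0,1],
)

```text
time: 10.45
eef_pos: [477.5, -71.6, 356.0]
ee_rot: [3.141, 0.001, -3.028]
force: [0.5, -0.9, -0.0]
finger_gap: 1.005
grasp_force: 0.0
```

```bash
python3 st.py
python3 - <<'E'
from h import *
save('scene','sc2.png',(300,170,420,330),3.7)
b=cams.get_image('top')
print([(d['bbox'],round(d['confidence'],2)) for d in finder.boxes_of('sample','scene')])
print('home px',proj('scene',[660.5,-50.4,124]),proj('scene',[660.5,-50.4,12]))
k=cv2.HoughCircles(cv2.resize(cv2.cvtColor(b[165:200,335:380],cv2.COLOR_RGB2GRAY),None,fx=4,fy=4,interpolation=2),cv2.HOUGH_GRADIENT,1,200,param1=80,param2=15,minRadius=30,maxRadius=50)
print(k/4+[335,165,0] if k is not None else None, proj('top',[660.5,-50.4,271]))
E
```

```text
t 10.45 stand x,y -184.1769053650024 -0.6438885860165229 z 356.014949288906 rot [ 3.14145514e+00  5.38268162e-04 -3.02764325e+00] F 0.4043875159140383 -0.9357606984516196 -0.00014120667971206924 q [-0.26 -0.28  1.95  0.    1.48 -1.95] gap 1.0045837021565989 grip 0.0
[([352.5, 239.0, 31.8, 46.0], 0.91), ([402.5, 293.2, 37.5, 62.7], 0.68), ([202.5, 298.5, 24.8, 30.2], 0.54)]
home px [367.10618763 239.66811059] [365.9989277  278.51218174]
[[[356.625 183.875  10.875]]] [356.11330163 180.99300278]
```

View pics/sc2.png

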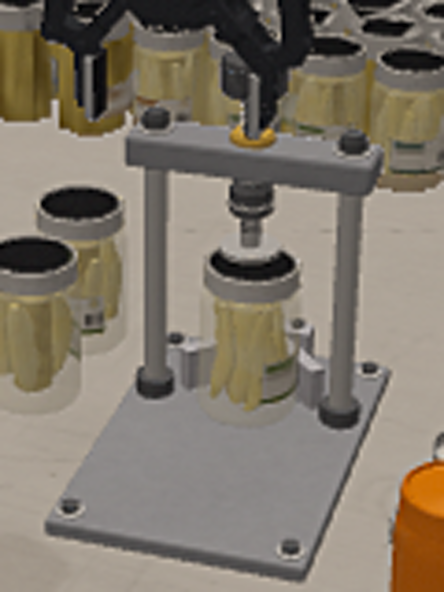

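The jar stands upright under the foot in the V, with its lid centre at about (252,265) in the crop. I'll move over the knob and pre-rotate.

Emit:
drive_tool(
  commands=[-0.491,0.002,-0.04,0,0,0,1,-0.491,0.002,-0.04,0,0,0,1,-0.491,0.002,-0.04,0,0,0,1,-0.491,0.002,0,0,0,0,1,-0.491,0,0,0,0,0,1],
)

```text
time: 11.1
eef_pos: [659.4, -50.6, 365.5]
ee_rot: [3.142, 0.003, -3.03]
force: [0.6, -0.1, 0.0]
finger_gap: 1.003
grasp_force: 0.0
```

Emit:
drive_tool(
  commands=[0,0,0,0,0,-0.09,1,0,0,0,0,0,-0.09,1,0,0,0,0,0,-0.09,1,0,0,0,0,0,-0.09,1,0,0,0,0,0,0,1],
)

```text
time: 11.6
eef_pos: [658.0, -50.9, 365.3]
ee_rot: [-3.141, 0.002, -2.464]
force: [0.4, 0.4, -0.4]
finger_gap: 1.004
grasp_force: 0.0
```

```bash
python3 st.py
python3 - <<'E'
from fit import *
s=ctrl.read_state()
a=cams.get_image('wrist').copy()
V=cams.calibration('wrist')
import h
h.cal=lambda n:V
for z,col in((270,(255,0,0)),(244,(0,255,0))):
    pts=np.array([proj('wrist',p) for p in T(cyl(22,z,z),[660.5,-50.4,0])]);cv2.polylines(a,[cv2.convexHull(pts.astype(np.float32)).astype(np.int32)],True,col,1)
g=s['eef_pos'];print([proj('wrist',[g[0],g[1],260])])
cv2.imwrite('pics/w2.png',a[:,:,::-1])
print([(d['bbox'],round(d['confidence'],2)) for d in finder.boxes_of('knob','wrist')])
E
```

```text
t 11.6 stand x,y -2.5828704147985855 -0.1899046791312658 z 365.2954703343651 rot [-3.14055209e+00  1.82432392e-03 -2.46439863e+00] F 0.48733319018031895 0.3232992952760778 -0.4222707785952113 q [-0.16  0.11  1.56  0.    1.47 -2.41] gap 1.0043245425003586 grip 0.0
[array([318.29556265, 272.05945572])]
[([273.7, 231.8, 86.1, 81.0], 0.79)]
```

View pics/w2.png

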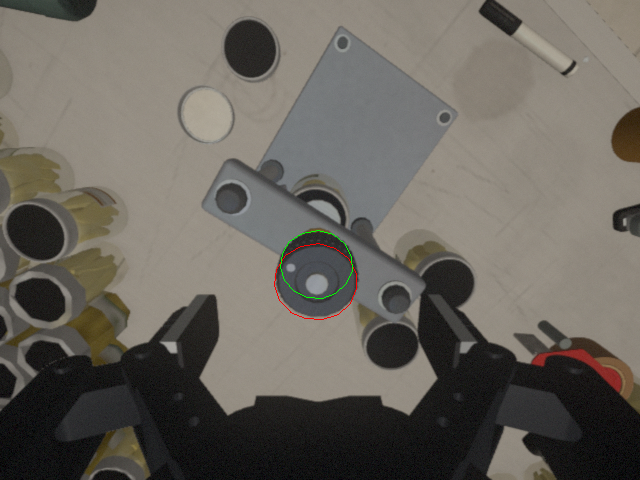

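The predicted knob outlines lie on the knob at (318,275). I'll correct by 2.5 mm, pre-turn a little more, descend and grip.

Emit:
drive_tool(
  commands=[-0.03,-0.016,0,0,0,0,1,0,0,0,0,0,-0.09,1,0,0,0,0,0,-0.09,1,0,0,0.227,0,0,0,1,0,0,0.227,0,0,0,1],
)

```text
time: 12.2
eef_pos: [661.1, -50.1, 329.9]
ee_rot: [-3.141, 0.001, -2.185]
force: [0.4, -0.4, -0.0]
finger_gap: 1.003
grasp_force: 0.0
```

```bash
python3 st.py
```

```text
t 12.2 stand x,y 0.61648125272827 0.22103901822067257 z 329.8761413160965 rot [-3.14073822e+00  5.51779441e-04 -2.18454083e+00] F 0.36933234506882184 -0.4130138611545116 -0.019558336281754518 q [-0.16  0.14  1.59  0.    1.41 -2.68] gap 1.003017189582432 grip 0.0
```

Emit:
drive_tool(
  commands=[0,0,0.213,0,0,0,1,0,0,0,0,0,0,0.4,0,0,0,0,0,0,0.4,0,0,0,0,0,0,0.4,0,0,0,0,0,0,0.4],
  grip_force=50,
)

```text
time: 12.7
eef_pos: [660.5, -49.6, 315.9]
ee_rot: [3.14, 0.0, -2.181]
force: [-4.5, 1.0, 0.4]
finger_gap: 0.505
grasp_force: 52.0
```

```bash
python3 st.py
```

```text
t 12.7 stand x,y 0.09224442424198159 0.8099820889738651 z 315.90099742806655 rot [ 3.13959438e+00  3.99646699e-05 -2.18110296e+00] F -4.403791383917309 1.4822042952522407 0.39795965181932424 q [-0.16  0.14  1.61  0.    1.39 -2.69] gap 0.5050507494126443 grip 51.98732256889343
```

Emit:
drive_tool(
  commands=[0,0,0.003,0,0,0.09,0.4,0,0,0.003,0,0,0.09,0.4,0,0,0.003,0,0,0.09,0.4,0,0,0.003,0,0,0.09,0.4,0,0,0.003,0,0,0.09,0.4],
)

```text
time: 13.2
eef_pos: [661.0, -50.4, 314.8]
ee_rot: [-3.141, 0.0, -2.894]
force: [-2.1, -1.2, -0.8]
finger_gap: 0.502
grasp_force: 52.1
```

```bash
python3 st.py; python3 -c "
from bench import ctrl;print(ctrl.read_state()['torque'])"
```

```text
t 13.2 stand x,y 0.5070258372803623 -0.03354944364612279 z 314.764138783342 rot [-3.14070946e+00  3.47573599e-04 -2.89380192e+00] F -2.235365234908547 -0.9082590006432927 -0.757910637749772 q [-0.16  0.15  1.61 -0.    1.39 -1.98] gap 0.5022165126737235 grip 52.050347328186035
[-0.07841054  0.24442007  0.08205601]
```

Emit:
drive_tool(
  commands=[0,0,0.003,0,0,0.09,0.4,0,0,0.003,0,0,0.09,0.4,0,0,0.003,0,0,0.09,0.4,0,0,0.003,0,0,0.09,0.4,0,0,0.003,0,0,0.09,0.4],
)

```text
time: 13.7
eef_pos: [660.9, -51.3, 313.6]
ee_rot: [-3.139, 0.001, 2.682]
force: [-2.5, -5.3, -1.0]
finger_gap: 0.503
grasp_force: 52.1
```

Emit:
drive_tool(
  commands=[0,0,0.003,0,0,0.09,0.4,0,0,0.003,0,0,0.09,0.4,0,0,0.003,0,0,0.09,0.4,0,0,0.003,0,0,0.09,0.4,0,0,0.003,0,0,0.09,0.4],
)

```text
time: 14.2
eef_pos: [660.3, -52.0, 312.4]
ee_rot: [-3.138, 0.003, 1.975]
force: [-5.8, -6.9, 0.0]
finger_gap: 0.502
grasp_force: 52.2
```

Emit:
drive_tool(
  commands=[0,0,0.003,0,0,0.09,0.4,0,0,0.003,0,0,0.09,0.4,0,0,0.003,0,0,0.09,0.4,0,0,0.003,0,0,0.09,0.4,0,0,0.003,0,0,0.09,0.4],
)

```text
time: 14.7
eef_pos: [659.4, -52.1, 311.4]
ee_rot: [-3.138, 0.006, 1.268]
force: [-11.2, -6.4, 3.0]
finger_gap: 0.505
grasp_force: 52.4
```

```bash
python3 st.py; python3 -c "
from bench import ctrl;print(ctrl.read_state()['torque'])"
```

```text
t 14.7 stand x,y -1.3027971211378842 -1.5771243828759178 z 311.36005875670503 rot [-3.13803861  0.00571259  1.2680595 ] F -11.8222230107205 -5.118370376747074 2.977481054647728 q [-0.16  0.15  1.61 -0.01  1.39  0.15] gap 0.505350983349011 grip 52.35616743564606
[-0.95963644  1.47967937  0.03390198]
```

Emit:
drive_tool(
  commands=[-0.013,-0.013,0.003,0,0,0.09,0.4,0,0,0.003,0,0,0.09,0.4,0,0,0.003,0,0,0.09,0.4,0,0,0.003,0,0,0.09,0.4,0,0,0.003,0,0,0.09,0.4],
)

```text
time: 15.2
eef_pos: [658.3, -51.6, 310.2]
ee_rot: [-3.141, 0.005, 0.562]
force: [-9.6, -1.9, 2.9]
finger_gap: 0.507
grasp_force: 52.3
```

Emit:
drive_tool(
  commands=[0,0,0.003,0,0,0.09,0.4,0,0,0.003,0,0,0.09,0.4,0,0,0.003,0,0,0.09,0.4,0,0,0.003,0,0,0.09,0.4,0,0,0.003,0,0,0.09,0.4],
)

```text
time: 15.7
eef_pos: [658.1, -50.6, 309.1]
ee_rot: [3.141, 0.005, -0.145]
force: [-11.3, 1.4, 3.1]
finger_gap: 0.503
grasp_force: 52.4
```

Emit:
drive_tool(
  commands=[0,0,0.003,0,0,0.09,0.4,0,0,0.003,0,0,0.09,0.4,0,0,0.003,0,0,0.09,0.4,0,0,0.003,0,0,0.09,0.4,0,0,0.003,0,0,0.09,0.4],
)

```text
time: 16.2
eef_pos: [658.5, -49.8, 308.0]
ee_rot: [3.14, 0.004, -0.851]
force: [-7.5, 3.7, 1.4]
finger_gap: 0.502
grasp_force: 52.3
```

```bash
python3 st.py; python3 -c "
from bench import ctrl;print(ctrl.read_state()['torque'])"
```

```text
t 16.2 stand x,y -1.8799905242496386 0.8541017940857436 z 307.997234524399 rot [ 3.14008807  0.00409457 -0.85123543] F -7.05087837089797 4.484922675905629 1.3975648395705427 q [-0.16  0.15  1.62  0.    1.38  2.26] gap 0.5024606880916567 grip 52.331528663635254
[0.55929169 1.1537827  0.03136381]
```

Emit:
drive_tool(
  commands=[0,0,0,0,0,0,1,0,0,0,0,0,0,1,0,0,0,0,0,0,1,0,0,0,0,0,-0.09,1,0,0,0,0,0,-0.09,1],
)

```text
time: 16.7
eef_pos: [660.1, -50.9, 307.4]
ee_rot: [-3.141, -0.001, -0.556]
force: [0.5, -0.2, -0.2]
finger_gap: 1.004
grasp_force: 0.0
```

Emit:
drive_tool(
  commands=[0,0,0,0,0,-0.09,1,0,0,0,0,0,-0.09,1,0,0,0,0,0,-0.09,1,0,0,0,0,0,-0.09,1,0,0,0,0,0,-0.09,1],
)

```text
time: 17.2
eef_pos: [660.1, -50.9, 307.4]
ee_rot: [3.141, -0.001, 0.15]
force: [0.7, -0.1, -0.2]
finger_gap: 0.996
grasp_force: 0.0
```

Emit:
drive_tool(
  commands=[0,0,0,0,0,-0.09,1,0,0,0,0,0,-0.09,1,0,0,0,0,0,-0.09,1,0,0,0,0,0,-0.09,1,0,0,0,0,0,-0.09,1],
)

```text
time: 17.7
eef_pos: [660.1, -51.0, 307.4]
ee_rot: [3.141, -0.001, 0.857]
force: [0.8, -0.0, -0.1]
finger_gap: 0.998
grasp_force: 0.0
```

Emit:
drive_tool(
  commands=[0,0,0,0,0,-0.09,1,0,0,0,0,0,-0.09,1,0,0,0,0,0,-0.09,1,0,0,0,0,0,-0.09,1,0,0,0,0,0,-0.09,1],
)

```text
time: 18.2
eef_pos: [660.1, -50.9, 307.4]
ee_rot: [3.141, 0.0, 1.564]
force: [0.4, -0.4, 0.3]
finger_gap: 1.0
grasp_force: 0.0
```

Emit:
drive_tool(
  commands=[0,0,0,0,0,-0.09,1,0,0,0,0,0,-0.09,1,0,0,0,0,0,-0.09,1,0,0,0,0,0,-0.09,1,0,0,0,0,0,-0.09,1],
)

```text
time: 18.7
eef_pos: [660.1, -51.0, 307.4]
ee_rot: [3.141, 0.001, 2.271]
force: [-0.2, -0.5, 0.8]
finger_gap: 0.999
grasp_force: 0.0
```

```bash
python3 st.py
python3 - <<'E'
from h import *
a=cams.get_image('scene')
print([(d['bbox'],round(d['confidence'],2)) for d in finder.boxes_of('sample','scene')][:2])
for z in (124,128,131,140,146,149,152): print(z,proj('scene',[660.5,-50.4,z]).round(1))
cv2.imwrite('pics/sc3.png',cv2.resize(a[195:260,335:400],(600,600),interpolation=cv2.INTER_CUBIC)[:,:,::-1])
E
```

```text
t 18.7 stand x,y -0.45477882274764925 -0.5060275874945424 z 307.3965860779316 rot [3.14098354e+00 8.45003557e-04 2.27107969e+00] F -0.28472545568762775 -0.4608629542515064 0.780219983858901 q [-0.16  0.15  1.62 -0.    1.37 -0.86] gap 0.9991993461076489 grip 0.0
[([353.0, 240.0, 33.3, 45.5], 0.87), ([405.4, 292.1, 35.6, 64.3], 0.62)]
124 [367.1 239.7]
128 [367.1 238.2]
131 [367.2 237.1]
140 [367.3 233.9]
146 [367.3 231.7]
149 [367.4 230.6]
152 [367.4 229.5]
```

View pics/sc3.png

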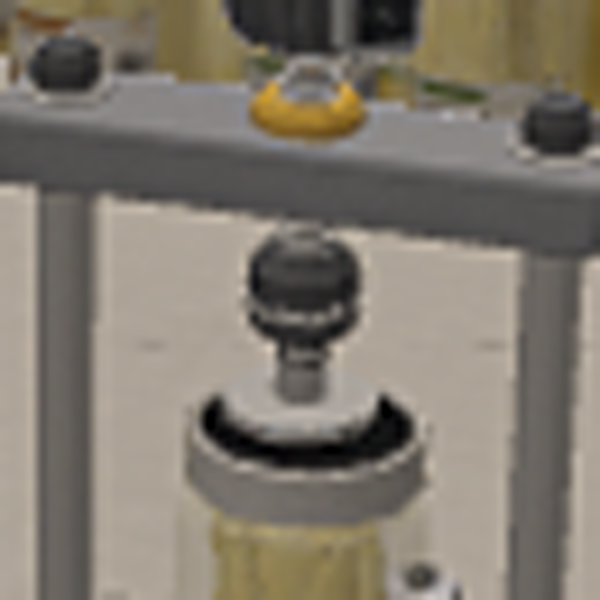

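The foot at (302,405) in the crop appears to be on the lid, with a short stretch of stem still showing below the housing. I'll take the second grip.

Emit:
drive_tool(
  commands=[0,0,0,0,0,-0.09,1,0,0,0,0,0,-0.09,1,0,0,0,0,0,-0.09,1,0,0,0,0,0,-0.09,1,0,0,0,0,0,0,1],
)

```text
time: 19.3
eef_pos: [660.0, -50.8, 307.2]
ee_rot: [3.142, 0.001, 2.827]
force: [0.2, -0.6, -0.1]
finger_gap: 1.002
grasp_force: 0.0
```

Emit:
drive_tool(
  commands=[0,0,0,0,0,0,0.4,0,0,0,0,0,0,0.4,0,0,0,0,0,0,0.4,0,0,0,0,0,0,0.4,0,0,0.003,0,0,0.09,0.4],
)

```text
time: 19.8
eef_pos: [659.7, -51.0, 307.1]
ee_rot: [-3.141, 0.0, 2.684]
force: [-1.1, -0.4, 2.0]
finger_gap: 0.502
grasp_force: 51.6
```

Emit:
drive_tool(
  commands=[0,0,0.003,0,0,0.09,0.4,0,0,0.003,0,0,0.09,0.4,0,0,0.003,0,0,0.09,0.4,0,0,0.003,0,0,0.09,0.4,0,0,0.003,0,0,0.09,0.4],
)

```text
time: 20.3
eef_pos: [659.6, -51.2, 306.0]
ee_rot: [-3.141, 0.001, 1.975]
force: [-2.5, -2.1, 2.5]
finger_gap: 0.502
grasp_force: 51.6
```

Emit:
drive_tool(
  commands=[0,0,0.003,0,0,0.09,0.4,0,0,0.003,0,0,0.09,0.4,0,0,0.003,0,0,0.09,0.4,0,0,0.003,0,0,0.09,0.4,0,0,0.003,0,0,0.09,0.4],
)

```text
time: 20.8
eef_pos: [659.3, -51.2, 304.9]
ee_rot: [-3.141, 0.001, 1.268]
force: [-2.9, -1.9, 2.6]
finger_gap: 0.499
grasp_force: 51.6
```

```bash
python3 st.py; python3 -c "
from bench import ctrl;print(ctrl.read_state()['torque'])"
```

```text
t 20.8 stand x,y -1.2421106717601134 -0.688970713545118 z 304.9141452886987 rot [-3.14061696e+00  1.37386606e-03  1.26838725e+00] F -3.1167695393513006 -1.5151408824908945 2.556180025841592 q [-0.16  0.15  1.62 -0.    1.37  0.14] gap 0.498589882472496 grip 51.639225482940674
[-0.23162882  0.54662845  0.05171832]
```

Emit:
drive_tool(
  commands=[0,0,0.003,0,0,0.09,0.4,0,0,0.003,0,0,0.09,0.4,0,0,0.003,0,0,0.09,0.4,0,0,0.003,0,0,0.09,0.4,0,0,0.003,0,0,0.09,0.4],
)

```text
time: 21.3
eef_pos: [659.1, -51.0, 303.7]
ee_rot: [-3.141, 0.002, 0.562]
force: [-4.5, -1.0, 3.1]
finger_gap: 0.503
grasp_force: 51.6
```

Emit:
drive_tool(
  commands=[0,0,0.003,0,0,0.09,0.4,0,0,0.003,0,0,0.09,0.4,0,0,0.003,0,0,0.09,0.4,0,0,0.003,0,0,0.09,0.4,0,0,0.003,0,0,0.09,0.4],
)

```text
time: 21.8
eef_pos: [659.1, -50.8, 302.6]
ee_rot: [3.141, 0.002, -0.145]
force: [-4.4, 0.3, 3.3]
finger_gap: 0.5
grasp_force: 51.8
```

Emit:
drive_tool(
  commands=[0,0,0.003,0,0,0.09,0.4,0,0,0.003,0,0,0.09,0.4,0,0,0.003,0,0,0.09,0.4,0,0,0.003,0,0,0.09,0.4,0,0,0,0,0,0,0.4],
)

```text
time: 22.3
eef_pos: [659.2, -50.6, 301.7]
ee_rot: [3.141, 0.002, -0.705]
force: [-4.9, 0.8, 3.2]
finger_gap: 0.499
grasp_force: 51.9
```

Emit:
drive_tool(
  commands=[0,0,0,0,0,0,1,0,0,0,0,0,0,1,0,0,0,0,0,0,1,0,0,-0.3,0,0,0,1,0,0,-0.6,0,0,0,1],
)

```text
time: 22.8
eef_pos: [658.5, -50.6, 363.8]
ee_rot: [3.137, 0.008, -0.704]
force: [1.3, -0.3, 0.5]
finger_gap: 1.002
grasp_force: 0.0
```

```bash
python3 st.py
```

```text
t 22.8 stand x,y -2.042159736466574 0.05541263174599703 z 363.79539832308666 rot [ 3.13659256  0.0082769  -0.70354189] F 1.294250280887741 -0.4517280782833847 0.48017411116424413 q [-0.16  0.12  1.55  0.    1.48  2.12] gap 1.0015576348386803 grip 0.0
```

Released and clear of the knob. I'll swing back to look at the plunger from the front with the wrist camera.

Emit:
drive_tool(
  commands=[-0.411,0.437,0,0,0,0,1,-0.411,0.437,0,0,0,0,1,-0.411,0.437,0,0,0,0,1,-0.411,0.437,0,0,0,0,1,-0.411,0.437,0,0,0,0,1],
)

```text
time: 23.3
eef_pos: [434.7, -75.9, 368.7]
ee_rot: [-3.141, -0.001, -0.703]
force: [-0.4, -0.5, 0.9]
finger_gap: 1.0
grasp_force: 0.0
```

Emit:
drive_tool(
  commands=[0,0,0,0,0,-0.087,1,0,0,0,0,0,-0.087,1,0,0,0,0,0,-0.087,1,0,0,0,0,0,-0.087,1,0,0,0,0,0,-0.087,1],
)

```text
time: 23.8
eef_pos: [436.3, -75.9, 369.0]
ee_rot: [3.141, -0.001, -0.015]
force: [0.2, -1.1, -0.9]
finger_gap: 1.002
grasp_force: 0.0
```

Emit:
drive_tool(
  commands=[0,0,0,0,0,-0.087,1,0,0,0,0,0.095,0,1,0,0,0,0,0.095,0,1,0,0,0,0,0.095,0,1,0,0,0,0,0.095,0,1],
)

```text
time: 24.3
eef_pos: [436.4, -75.9, 369.9]
ee_rot: [3.139, -0.604, 0.117]
force: [0.1, 0.6, -0.9]
finger_gap: 0.994
grasp_force: 0.0
```

Emit:
drive_tool(
  commands=[0,0,0,0,0.095,0,1,0,0,0,0,0.095,0,1,0,0,0,0,0.095,0,1,0,0,0,0,0,0,1,0,0,0,0,0,0,1],
)

```text
time: 24.8
eef_pos: [436.0, -76.0, 368.8]
ee_rot: [3.14, -1.042, 0.117]
force: [0.2, -0.3, -0.2]
finger_gap: 1.001
grasp_force: 0.0
```

```bash
python3 st.py
python3 - <<'E'
from h import *
c=cams.calibration('wrist');V=np.array(c['view']);print('cam',-V[:3,:3].T@V[:3,3],'look',V[2,:3],'up',-V[1,:3],c['fx'],proj('wrist',[660,-50.5,147]))
E
```

```text
t 24.8 stand x,y -225.96867024502268 -0.3631072896546357 z 368.7956195639385 rot [ 3.14013665 -1.04204177  0.11650205] F 0.18497085707110605 -0.28967728805679543 -0.19563055914591132 q [-0.54 -0.85  2.43  0.82  0.81  0.56] gap 1.000745382655068 grip 0.0
cam [411.18022115 -79.03814818 466.33855302] look [ 0.68527192  0.07932507 -0.72395437] up [0.7191109  0.08360329 0.68984781] 338.3233807557981 [318.14639441 271.35475978]
```

Emit:
drive_tool(
  commands=[-0.42,0,0.339,0,0,0,1,-0.42,0,0.339,0,0,0,1,-0.42,0,0.339,0,0,0,1,-0.42,0,0.339,0,0,0,1,-0.42,0,0.339,0,0,0,1],
)

```text
time: 25.3
eef_pos: [467.9, -72.0, 173.0]
ee_rot: [3.139, -1.045, 0.122]
force: [0.9, -0.7, 0.3]
finger_gap: 0.998
grasp_force: 0.0
```

```bash
python3 st.py
python3 - <<'E'
from h import *
c=cams.calibration('wrist');V=np.array(c['view']);print('cam',-V[:3,:3].T@V[:3,3]);p=proj('wrist',[660,-50.5,147]);print(p)
a=cams.get_image('wrist');u,v=p.astype(int);x0,y0=max(0,u-60),max(0,v-50)
cv2.imwrite('pics/w3.png',cv2.resize(a[y0:y0+100,x0:x0+120],None,fx=6,fy=6,interpolation=cv2.INTER_CUBIC)[:,:,::-1]);print(x0,y0)
E
```

```text
t 25.3 stand x,y -193.76457427920866 0.07278644330711259 z 172.95814291098293 rot [ 3.13876916 -1.04534406  0.1217117 ] F 0.791351298585321 -0.7827473345861906 0.280133582040478 q [-0.48 -0.45  2.57  1.45  0.51 -0.2 ] gap 0.9982033703899013 grip 0.0
cam [442.81587989 -75.05114766 270.41461742]
[319.93390238 136.94405394]
259 86
```

View pics/w3.png

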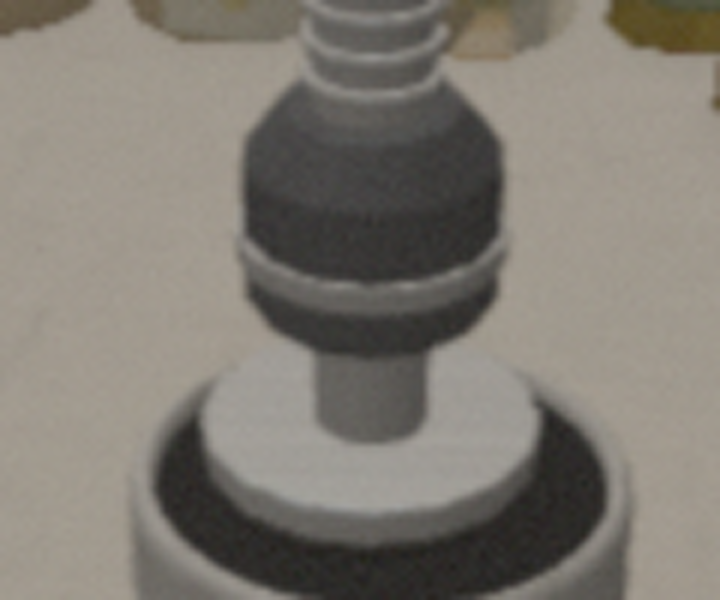

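The view from about 25° shows the foot flat on the lid (front lower edge at crop (370,543)), the housing's lower front edge at (370,355), and the stem meeting the foot at about (370,440). I'll turn these into heights.

Run:
```python
from h import *
c=cams.calibration('wrist');V=np.array(c['view']);R=V[:3,:3];o=-R.T@V[:3,3]
f=np.array([np.cos(.112),np.sin(.112)])
def height(x,y,r,ax):
    u,v=259+(x+.5)/6-.5,86+(y+.5)/6-.5
    d=R.T@np.array([(u-c['cx'])/c['fx'],(v-c['cy'])/c['fy'],1])
    p=np.array(ax)-r*f
    t=((p-o[:2])@f)/(d[:2]@f);return (o+t*d)[2]
for ax in([660.5,-50.4],[659.4,-50.8]):
    print(ax,'foot bottom',height(370,543,21,ax),'foot top',height(370,515,21,ax),'stem base',height(370,440,7,ax),'lip',height(370,355,15,ax),'lid rim?')
# sizes check: apparent diameters
print('housing px',(503-243)/6,'foot px',(540-203)/6,'stem',(428-316)/6, 'dist',np.linalg.norm(o-[660,-50.5,147]))
```

```text
[660.5, -50.4] foot bottom 115.2720829149043 foot top 119.32559830231213 stem base 120.40470858794205 lip 137.06333326741444 lid rim?
[659.4, -50.8] foot bottom 116.11103982793293 foot top 120.14141587733343 stem base 121.1612291727989 lip 137.75701430047184 lid rim?
housing px 43.333333333333336 foot px 56.166666666666664 stem 18.666666666666668 dist 248.19008515080884
```

Run:
```python
from h import *
c=cams.calibration('wrist');V=np.array(c['view']);a=cams.get_image('wrist')
s=ctrl.read_state();print(s['eef_pos'],s['ee_rot'],np.abs(s['qd']).max())
V=np.array(cams.calibration('wrist')['view']);R=V[:3,:3];o=-R.T@V[:3,3];print(o,R[2])
g=cv2.cvtColor(a,cv2.COLOR_RGB2GRAY)[:,316:325].mean(1)
d=np.gradient(g)
for v in range(100,230):
    if abs(d[v])>5 and abs(d[v])>=max(abs(d[v-1]),abs(d[v+1])):
        m=np.arange(v-1,v+2);print(v,round((m*abs(d[m])).sum()/abs(d[m]).sum(),2),round(d[v],1))
f=np.array([np.cos(.112),np.sin(.112)]);np.save('V.npy',V)
from scipy.spatial.transform import Rotation as Q
# synthetic rows for centre points with pitch offset del
def row(r,z,dl,ax=(660.2,-50.6)):
    p=np.r_[np.array(ax)-r*f,z];q=Q.from_euler('x',dl).as_matrix()@(R@(p-o));return c['fy']*q[1]/q[2]+c['cy']
for dl in(0,.01,.02,.03): print(dl,'footbot',row(21,124,dl).round(1),'rim',row(34.5,124,dl).round(1),'jarbottom',row(34.5,12,dl).round(1),'platefront',row(177,12,dl).round(1),'lip 145..149',[row(15,z,dl).round(1) for z in range(143,152)])
cv2.imwrite('pics/w4.png',a[:,:,::-1])
```

```text
[465.39480206 -70.59252984 166.88448419] [-3.12676204 -1.03374299  0.10682909] 0.1716857759324709
[441.49395337 -74.42019021 264.61651663] [ 0.67822513  0.08763233 -0.72961034]
115 115.13 28.2
121 120.92 -17.4
129 128.69 17.4
144 143.97 21.1
156 155.78 -22.0
161 161.06 -22.3
171 171.32 39.1
175 174.95 -10.5
192 192.18 9.5
0 footbot 169.2 rim 180.9 jarbottom 279.4 platefront 462.5 lip 145..149 [np.float64(140.5), np.float64(139.2), np.float64(137.9), np.float64(136.5), np.float64(135.2), np.float64(133.8), np.float64(132.4), np.float64(131.1), np.float64(129.7)]
0.01 footbot 165.6 rim 177.4 jarbottom 275.9 platefront 457.7 lip 145..149 [np.float64(136.9), np.float64(135.5), np.float64(134.2), np.float64(132.8), np.float64(131.5), np.float64(130.1), np.float64(128.7), np.float64(127.3), np.float64(125.9)]
0.02 footbot 162.1 rim 173.9 jarbottom 272.5 platefront 452.9 lip 145..149 [np.float64(133.2), np.float64(131.8), np.float64(130.5), np.float64(129.1), np.float64(127.7), np.float64(126.4), np.float64(125.0), np.float64(123.6), np.float64(122.2)]
0.03 footbot 158.5 rim 170.4 jarbottom 269.1 platefront 448.2 lip 145..149 [np.float64(129.4), np.float64(128.1), np.float64(126.7), np.float64(125.4), np.float64(124.0), np.float64(122.6), np.float64(121.2), np.float64(119.8), np.float64(118.4)]
```

View pics/w4.png

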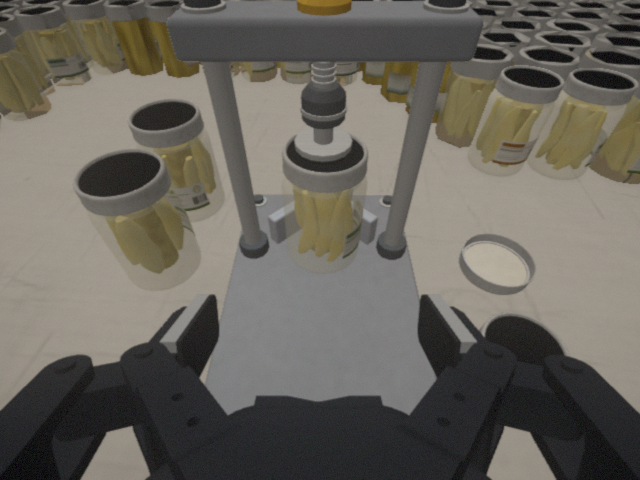

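The frame shows the jar upright under the foot and the rest of the scene undisturbed. The arm was still settling when I measured, so I'll hold still and re-measure.

Emit:
drive_tool(
  commands=[0,0,0,0,0,0,1,0,0,0,0,0,0,1,0,0,0,0,0,0,1,0,0,0,0,0,0,1,0,0,0,0,0,0,1],
)

```text
time: 25.9
eef_pos: [466.9, -72.5, 174.7]
ee_rot: [3.139, -1.048, 0.119]
force: [-0.8, 0.1, 0.2]
finger_gap: 1.0
grasp_force: 0.0
```

```bash
cat > meas.py <<'E'
from h import *
from scipy.optimize import least_squares
from scipy.spatial.transform import Rotation as Q
c=cams.calibration('wrist');V=np.array(c['view']);a=cams.get_image('wrist')
s=ctrl.read_state();print(s['eef_pos'],np.abs(s['qd']).max());R=V[:3,:3];o=-R.T@V[:3,3]
u=int(round(proj('wrist',[660.2,-50.6,145])[0]));print('col',u)
g=cv2.cvtColor(a,cv2.COLOR_RGB2GRAY)[:,u-4:u+5].mean(1);d=np.gradient(g)
for v in range(90,300):
    if abs(d[v])>5 and abs(d[v])>=max(abs(d[v-1]),abs(d[v+1])):
        m=np.arange(v-1,v+2);print(round((m*abs(d[m])).sum()/abs(d[m]).sum(),2),round(d[v],1),end=' | ')
f=np.array([np.cos(.112),np.sin(.112)])
def row(r,z,dl=0,ax=(660.2,-50.6)):
    p=np.r_[np.array(ax)-r*f,z];q=Q.from_euler('x',dl).as_matrix()@(R@(p-o));return c['fy']*q[1]/q[2]+c['cy']
print();
for dl in(0,.01,.02):print(dl,'footbot',row(21,124,dl).round(2),'rim',row(34.5,124,dl).round(2),'jarbot',row(34.5,12,dl).round(2),'crosshead bot',row(20,190,dl).round(2),'lip143-151',[row(15,z,dl).round(1) for z in range(143,152)])
E
python3 meas.py
```

```text
[466.72631267 -72.42164955 174.21092261] 0.009800365207366532
col 319
90.17 18.9 | 92.11 -14.9 | 96.71 16.0 | 99.23 -17.1 | 102.85 20.1 | 105.22 -20.1 | 112.15 -6.3 | 134.85 25.3 | 140.06 -16.2 | 147.19 16.6 | 161.17 25.4 | 172.89 -26.0 | 178.0 -22.6 | 188.25 43.8 | 191.46 -12.0 | 207.96 9.4 | 
0 footbot 182.68 rim 194.41 jarbot 288.94 crosshead bot 89.91 lip143-151 [np.float64(155.2), np.float64(154.0), np.float64(152.7), np.float64(151.4), np.float64(150.2), np.float64(148.9), np.float64(147.6), np.float64(146.3), np.float64(145.0)]
0.01 footbot 179.2 rim 190.97 jarbot 285.49 crosshead bot 85.85 lip143-151 [np.float64(151.6), np.float64(150.4), np.float64(149.1), np.float64(147.8), np.float64(146.5), np.float64(145.2), np.float64(143.9), np.float64(142.6), np.float64(141.3)]
0.02 footbot 175.7 rim 187.51 jarbot 282.04 crosshead bot 81.76 lip143-151 [np.float64(148.0), np.float64(146.8), np.float64(145.5), np.float64(144.2), np.float64(142.9), np.float64(141.6), np.float64(140.3), np.float64(139.0), np.float64(137.6)]
```

The housing edge is 21.5–22.7 mm above the foot, so the plunger is pressed in about 9.3–10.5 mm. That agrees with the turns I counted, which give 7.3–10.5 mm. The jar is centred to about 1 mm and the gripper is clear, so I'm handing in.

```bash
python3 -c "
from bench import ctrl;print(ctrl.close_job())"
```

```text
the job is handed in; nothing more can be done
None
```

The jar is home in the V stop, the plunger is pressed about 10 mm onto the lid (housing edge between the grooves by measurement; the grooves themselves could not be seen), the gripper is clear, and the job is handed in; no verdict came back.

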